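# Snug down the oil plug of a polishing head

## Robot

A 7-joint arm with a two-finger parallel gripper is mounted at the origin on the work surface. World frame = base frame: x ahead of the robot, y to its left, z up, the work surface at z = 0. Lengths are in m, angles in rad, forces in N, time in s.
With the tool pointing down it reaches from about 0.425 to 0.875 m from the base axis. Payload 8.4 kg.
Tool frame: the origin (TCP) lies between the finger pads; the fingertips stand 8 mm ahead of it and the grasp point (between the pads) lies 11 mm behind it; z points along the fingers, y is the line along which they close (so a half turn about z gives the same grasp; the last joint's range is limited). The gripper opens to 85 mm and grips with 20 to 120 N. Pads are 22 mm wide; open, the fingers measure 114 mm over their backs; the gripper's body (76 mm by 85 mm) begins 54 mm behind the grasp point. The pads swing forward as they close: fully open they stand 13 mm farther back than shut.
Start: joints at [-1.404, 0.333, 0.04, 1.465, -0.013, 1.343, -0.059], TCP at [0.171, 0.627, 0.239] pointing down, gripper open.
Joint ranges: [-2.58, 2.58], [-0.38, 2.09], [-1.3, 1.39], [0.25, 2.4], [-1.5, 4.64], [0.08, 2.09], [-2.65, 2.65]. Speed limits (rad/s): [2.22, 2.22, 2.79, 2.79, 3.14, 3.14, 3.14].

## Interface

Orientations are given as a unit quaternion [x, y, z, w].
In Python, from cell import manip gives the robot as it stands.
- The arm moves only by the tool step_arm, never from a script. Its argument "commands" is text: rows parted by semicolons, each of 7 numbers parted by spaces: the turn, a rotation vector about the tool's x, y, z in degrees, then the shift along the tool's x, y, z in mm, then the opening, from 0 (shut) to 1 (fully open). In form: ax ay az tx ty tz jaw; .... A call has 1 to 5 rows; each row is the pose to reach, as a shift and turn from the pose commanded when the call began, along the tool's axes at that moment; what a row does not reach only later rows make up. A row lasts 1/12 s, in which the tool goes at most 41.7 mm and 7.16 degrees, less where a joint would pass 70% of its speed; a pose out of reach is approached as far as the arm can. A call with a gripper value outside its range is refused whole. The fingers move at their own pace and stop on an object; "newtons" is the grip in N (left out, the last holds). Time passes only in rows, so rows that repeat a pose let the fingers close. It gives the time, the measured TCP pose, the force, the opening and the grip force at its end, in the units of the state.
- manip.read_state(): the state, without advancing time (a new reading comes with each control period).
- manip.read_camera(name): name is "scene" or "top" or "wrist"; returns a dict with "frame" (400x640x3 uint8, red, green, blue), "depth" (400x640 float32, m along the optical axis (not along the pixel's ray), 0 where there is no reading), "K" (3x3 intrinsics, pixels), "R" (3x3) and "t" (3): a world point X has camera coordinates R X + t; the wrist camera has in their place "mount" (4x4, takes a point from camera to tool coordinates, whose origin is the TCP and whose axes are the flange's). Camera axes: x right, y down, z forward; pixel columns grow to the right and rows downward; lengths in m; the calibration is good to about 2 mm. The wrist camera is an equidistant fisheye: a pixel r from the principal point sees the ray r / f radians off the axis. A picture is of the moment at which its call begins: read the wrist's pose just before it.
- manip.hand_in(): hands the job in; it is judged then, once.
The state is a dict: "time_s": time; "qpos": joint angles; "dq": joint speeds; "tau": joint torques, N m; "position": TCP position; "ee_rot": TCP orientation; "ft_force": force on the tool from outside, world axes, zero at the start; "ft_torque": the same for the moment, N m; "finger_gap": finger opening in m; "grip_force": force on a finger pad.
Only numpy, scipy, OpenCV 4.12 (cv2) and the standard library are available. Lean on these libraries where they do the work, as an engineer would, in place of code of your own. Each camera call takes 0.05 s, during which the arm holds its last target. There are 200 camera calls.

## Task

Take the blue-handled square-socket key out of its wooden stand, put it on the brass oil plug on top of the maroon polishing head and turn the plug clockwise until it goes snug, about 0.3 newton metres; stop there, because overtightening cracks the housing. Then lift the key off, put it back upright in its stand and let go, leaving the red tub, the grey disc and the clear parts box where they are.

Things in the scene. Friction and masses are not known exactly. Their poses are not given: they have to be found in the camera images.
- machine: Bench grinding and polishing head, fixed: maroon cylinder 84 mm across, 180 mm long along its y, on a foot 130 x 170 mm; grey wheel 116 mm across at +y (out to 151 mm, top at 143 mm), steel chuck at -y (out to 134 mm). Origin on the bench under the middle. On top, at x = y = 0, a dark round boss 50 mm across, its flat top 132 mm up: the oil port
- plug: Brass taper plug, started in the port; origin on the axis at the boss top, z up. Square head 16 mm wide (faces along x, y), 4 to 22 mm up. Turns about z, sinking 0.5 mm per rad clockwise. Runs free (0.06 N m), binds after an unknown 0.7 to 2.3 rad, then gains 0.5 N m per rad. Snug: 0.3 N m at the wrist (0.27 to 0.45 is good); above 0.5 it cracks. Let go, it springs back 3 to 5 degrees
- plug_top (a point): Centre of the top of the plug's square head, 22 mm above the plug's origin; the top 4 mm are chamfered all round to a face 12 mm wide. The measured poses may be 1 to 2 mm off even when averaged
- key: T-handle key, 220 g, upright; origin at the centre of its open lower end, z up. Steel foot 27.6 mm square, 30 mm tall, with a 17.6 mm square socket (faces along x, y) 14 mm deep; shank 12 mm across; blue flat bar 70 mm along x, 12 mm thick (y), 75 to 99 mm up. Fully on the plug its origin is 8 mm above the plug's. Fits in four quarter turns, 6 degrees of play; stays on if let go
- key_grip (a point): Middle of the blue handle bar, 87 mm above the key's origin
- stand: Wooden block 80 x 80 x 35 mm, fixed to the bench, origin under its middle. A round hole 44 mm across in its middle, 27 mm deep (floor 8 mm above the bench), holds the key's foot loosely, at any yaw
- tub: Closed red plastic tub with a dark red inset lid, 94 mm across, 72 mm tall, loose; origin under its middle
- disc: Spare grey grinding disc lying flat, 100 mm across, 18 mm thick, loose; origin under its middle
- parts_box: Open clear plastic box 110 x 80 x 35 mm with small parts, loose; origin under its middle
Things that resemble listed ones, but are neither listed nor needed, are in the scene too. What is meant by the stand is not green or purple, and is the smaller of those in its own colour.

How it is judged:
By the outcome, as a careful person would: the job done as asked, in the order asked, and still so for the second after the job is handed in, with the robot touching nothing.
It also fails if it takes over 72 s, if anything falls off the work surface, if the arm or the gripper's body presses on something with over 40 N, if the wrist force passes 120 N, or if a joint passes its speed limit or range.

## Working session

There is one attempt and no reset: what is moved stays moved. The work goes in short steps, Python scripts to look and compute and a tool call to move; the robot and the scene stay as the last step left them, time stands still between calls to the robot, and variables do not carry over. Pictures are saved under pics/ and viewed, at most 10 in all, crops included, and the job is handed in when it is done.

Besides the shell and the picture viewer there is one more tool, called after "Emit:" as name(argument=value, ...), one argument or row to a line, values as JSON. step_arm: Moves the arm, as the interface text tells. Its arguments: {"type":"object","properties":{"commands":{"type":"string"},"newtons":{"type":"number"}},"required":["commands"]}

```bash
mkdir -p pics; cat > h.py <<'E'
from cell import manip
import numpy as np, cv2
from scipy.spatial.transform import Rotation as Ro
def cam(n):
    return manip.read_camera(n)
def pts(c):
    K,R,t=c["K"],np.array(c["R"]),np.array(c["t"]); d=c["depth"]
    v,u=np.mgrid[:d.shape[0],:d.shape[1]]
    P=np.stack([(u-K[0][2])/K[0][0]*d,(v-K[1][2])/K[1][1]*d,d],-1)
    return (P-t)@R
def save(n,im): cv2.imwrite("pics/"+n,im[:,:,::-1])
E
python3 - <<'E'
from h import *
s=manip.read_state(); print({k:np.round(v,3) for k,v in s.items()})
for n in("scene","top"):
    c=cam(n); np.savez(n+".npz",**{k:np.array(v) for k,v in c.items()}); save(n+".png",c["frame"]); print(n,np.round(c["K"],1).tolist(),np.round(c["R"],3).tolist(),np.round(c["t"],3))
E
```

```text
{'time_s': np.float64(0.0), 'qpos': array([-1.404,  0.334,  0.04 ,  1.466, -0.013,  1.343, -0.059]), 'dq': array([-0.002, -0.001,  0.002,  0.002, -0.001,  0.002, -0.001]), 'tau': array([ 0.0000e+00, -6.5857e+01,  1.3650e+00, -4.0555e+01,  1.7000e-02,
        1.3000e-02, -0.0000e+00]), 'position': array([0.171, 0.627, 0.238]), 'ee_rot': array([ 0.133,  0.991, -0.001, -0.   ]), 'ft_force': array([-0.044, -0.038,  0.281]), 'ft_torque': array([ 0.004, -0.04 , -0.022]), 'grip_force': np.float64(0.0), 'finger_gap': np.float64(0.086)}
scene [[362.9, 0.0, 320.2], [0.0, 362.9, 195.8], [0.0, 0.0, 1.0]] [[-0.482, 0.876, -0.004], [0.572, 0.312, -0.759], [-0.663, -0.368, -0.652]] [ 0.353 -0.226  1.248]
top [[364.3, 0.0, 320.9], [0.0, 364.3, 198.8], [0.0, 0.0, 1.0]] [[-0.021, -1.0, 0.006], [-0.998, 0.021, -0.053], [0.053, -0.007, -0.999]] [-0.084  0.572  0.904]
```

View pics/scene.png

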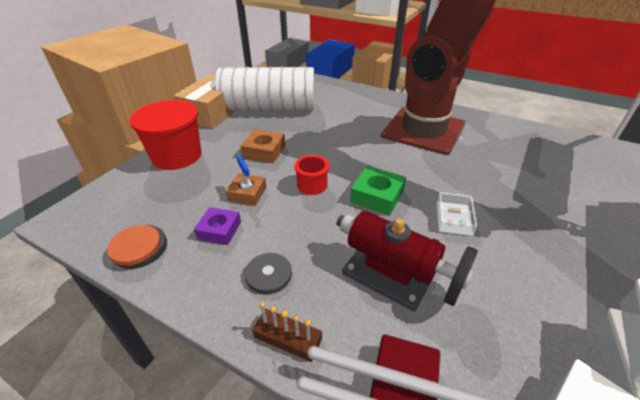

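View pics/top.png

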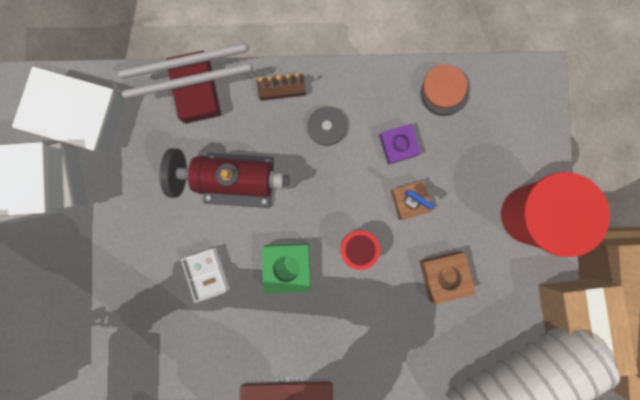

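The scene picture shows the key (blue bar at 242,165, stand at 247,187) and the machine, with its brass plug at (399,226). In the top view the key's bar is at (420,199) and its stand at (412,200). The plug is at (226,174), the tub at (361,250), the disc at (327,125) and the parts box at (205,275).

Possible stands in the top view are the small brown block (412,200), the larger brown one (450,277), the green one (287,268) and the purple one (401,143). I choose (412,200): it is brown, the smaller of its colour, and holds the key. The bar looks tilted, so I'll measure it next.

```bash
cat > m.py <<'E'
from h import *
out=[]
for n in("top","scene"):
    c=dict(np.load(n+".npz")); P=pts(c); hsv=cv2.cvtColor(c["frame"],cv2.COLOR_RGB2HSV); H,S,V=[hsv[...,i].astype(int) for i in range(3)]
    reg=np.zeros(H.shape,bool)
    if n=="top": reg[150:240,370:450]=1
    else: reg[140:215,215:275]=1
    b=(H>100)&(H<130)&(S>120)&reg
    p=P[b]; p=p[p[:,2]>0.05]; print(n,"blue",b.sum(),"med",np.median(p,0).round(4),"min",p.min(0).round(3),"max",p.max(0).round(3))
    q=p-np.median(p,0); U=np.linalg.svd(q-q.mean(0),full_matrices=False); ax=U[2][0]; print(" axis",ax.round(3),"ext",(q@ax).min().round(3),(q@ax).max().round(3))
    vv,uu=np.nonzero(b); print(" px cen",uu.mean(),vv.mean(), cv2.minAreaRect(np.c_[uu,vv].astype(np.float32)))
    br=(H<20)&(S>90)&(V>60)&reg; br&=(P[...,2]>.02)&(P[...,2]<.05); p=P[br]; print(" stand",len(p),np.median(p,0).round(4)); print("  rect",cv2.minAreaRect((p[:,:2]*1000).astype(np.float32)))
    reg[:]=0
    if n=="top": reg[150:200,205:250]=1
    else: reg[205:250,375:425]=1
    g=(H>8)&(H<35)&(S>120)&(V>130)&reg; p=P[g]; vv,uu=np.nonzero(g); print(" plug",g.sum(),uu.mean(),vv.mean(),np.median(p,0).round(4),p.max(0).round(3))
    w=(P[...,2]>.126)&(P[...,2]<.14)&reg&(S<80); p=P[w]; print(" boss",len(p),np.median(p,0).round(4), cv2.minEnclosingCircle((p[:,:2]*1000).astype(np.float32)))
    # machine foot/ cylinder
    if n=="top":
        m=(P[...,2]>.07)&(P[...,2]<.15)&(P[...,0]>.3)
        r2=np.zeros_like(m); r2[140:215,185:275]=1; m&=r2&((H>165)|(H<8))&(S>120)
        p=P[m]; print(" mach",cv2.minAreaRect((p[:,:2]*1000).astype(np.float32)))
    crop=c["frame"][150:240,180:450] if n=="top" else c["frame"][130:270,200:470]
    save(n+"c.png",cv2.resize(crop,None,fx=2.9,fy=2.9,interpolation=cv2.INTER_CUBIC))
E
python3 m.py; python3 - <<'E'
import cv2,numpy as np
a=cv2.imread('pics/topc.png');b=cv2.imread('pics/scenec.png');b=b[:330]
cv2.imwrite('pics/both.png',np.vstack([a,b]))
E
```

```text
top blue 139 med [ 0.5605 -0.3198  0.1071] min [ 0.542 -0.35   0.097] max [ 0.579 -0.292  0.111]
 axis [-0.546 -0.837  0.018] ext -0.032 0.035
 px cen 419.59712230215825 199.10791366906474 ((419.85382080078125, 199.22744750976562), (29.441246032714844, 5.107154846191406), 32.735225677490234)
 stand 647 [ 0.5625 -0.3096  0.0354]
  rect ((562.3831176757812, -321.30718994140625), (77.08655548095703, 79.9469985961914), 14.494942665100098)
 plug 52 224.82692307692307 173.90384615384616 [0.6206 0.1099 0.1527] [0.63  0.118 0.156]
 boss 284 [0.6222 0.1097 0.1321] ((623.3370971679688, 111.97431945800781), 24.962947845458984)
 mach ((621.3289184570312, 110.75759887695312), (175.0638427734375, 75.86591339111328), 85.20873260498047)
scene blue 118 med [ 0.5682 -0.313   0.1071] min [ 0.542 -0.35   0.089] max [ 0.584 -0.289  0.111]
 axis [ 0.554  0.827 -0.092] ext -0.043 0.027
 px cen 242.70338983050848 164.88135593220338 ((242.70005798339844, 164.9000244140625), (21.913467407226562, 5.813776969909668), 63.43495178222656)
 stand 1092 [ 0.5298 -0.3473  0.0364]
  rect ((475.22686767578125, -360.56658935546875), (289.927734375, 103.98460388183594), 27.023244857788086)
 plug 117 398.9316239316239 226.04273504273505 [0.6284 0.1153 0.1479] [1.128 0.22  0.643]
 boss 260 [0.6347 0.1168 0.1327] ((623.0975952148438, 113.14542388916016), 25.37856101989746)
```

View pics/both.png

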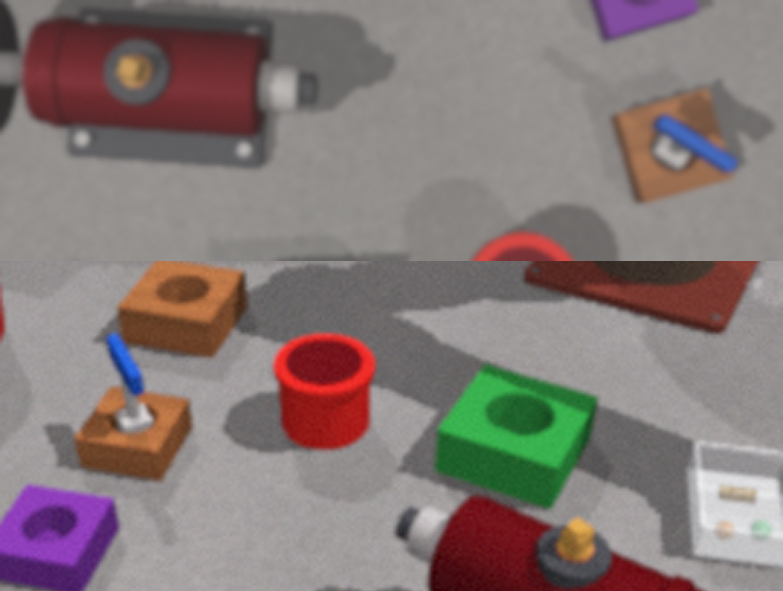

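The crop confirms the choice: the blue T-handle stands upright in the small brown block, with the bar at (695,142) and the foot at (672,150) in the crop. The brass head on the boss, at (135,70), looks turned by some angle. I'll go over the plug first and view it with the wrist camera.

```bash
cat >> h.py <<'E'
def goal(x,y,z,yaw,s=None):
    "tool shift (mm) and z-turn (deg) to TCP x,y,z, tool y axis at yaw (deg, taken mod 360), pointing down"
    s=s or manip.read_state(); R=Ro.from_quat(s["ee_rot"]).as_matrix()
    a=np.radians(yaw); Y=np.array([np.cos(a),np.sin(a),0]); Z=np.array([0,0,-1.]); G=np.c_[np.cross(Y,Z),Y,Z]
    print("turn",np.degrees(Ro.from_matrix(R.T@G).as_rotvec()).round(2),"shift",(R.T@(np.array([x,y,z])-s["position"])*1000).round(1),"yaw now",yawnow(s),"q7",round(float(s["qpos"][6]),3),"t",s["time_s"])
def yawnow(s):
    Y=Ro.from_quat(s["ee_rot"]).as_matrix()[:,1]; return round(float(np.degrees(np.arctan2(Y[1],Y[0]))),2)
E
python3 - <<'E'
from h import *
c=cam("wrist"); print(c["K"],np.round(c["mount"],3))
goal(.622,.111,.27,10); goal(.5605,-.3205,.2,-33.1)
E
```

```text
[[309.70691629   0.         321.36274682]
 [  0.         309.70691629 198.16990158]
 [  0.           0.           1.        ]] [[ 0.001 -0.948 -0.319  0.082]
 [ 1.     0.001  0.001 -0.   ]
 [-0.001 -0.319  0.948 -0.136]
 [ 0.     0.     0.     1.   ]]
turn [-6.000e-02  5.000e-02  6.477e+01] shift [-571.  -379.2  -30.8] yaw now 74.77 q7 -0.058 t 0.15
turn [-4.0000e-02  7.0000e-02  1.0787e+02] shift [-625.  -811.6   39.7] yaw now 74.77 q7 -0.058 t 0.15
```

Emit:
step_arm(
  commands="0 0 0 -143 -95 -8 1;0 0 0 -143 -95 -8 1;0 0 0 -143 -95 -8 1;0 0 0 -143 -95 -8 1;0 0 0 -143 -95 -8 1",
)

```text
time_s: 0.57
position: [0.2906, 0.4918, 0.248]
ee_rot: [0.137, 0.991, -0.001, 0.001]
ft_force: [1.6, -0.2, 0.5]
finger_gap: 0.0854
grip_force: 0.0
```

Emit:
step_arm(
  commands="0 0 0 -143 -95 -8 1;0 0 0 -143 -95 -8 1;0 0 0 -143 -95 -8 1;0 0 0 -143 -95 -8 1;0 0 0 -143 -95 -8 1",
)

```text
time_s: 0.98
position: [0.4025, 0.3619, 0.256]
ee_rot: [0.137, 0.991, -0.001, 0.001]
ft_force: [0.8, -0.6, 0.5]
finger_gap: 0.0852
grip_force: 0.0
```

Emit:
step_arm(
  commands="0 0 0 -143 -95 -8 1;0 0 0 -143 -95 -8 1;0 0 0 -143 -95 -8 1;0 0 0 -143 -95 -8 1;0 0 0 -143 -95 -8 1",
)

```text
time_s: 1.4
position: [0.5144, 0.232, 0.2639]
ee_rot: [0.137, 0.991, -0.001, 0.001]
ft_force: [-0.4, -1.2, 0.1]
finger_gap: 0.0853
grip_force: 0.0
```

Emit:
step_arm(
  commands="0 0 0 -143 -95 -8 1;0 0 0 -143 -95 -8 1;0 0 0 -143 -95 -8 1;0 0 0 -143 -95 -8 1;0 0 0 -143 -95 -8 1",
)

```text
time_s: 1.82
position: [0.6261, 0.1025, 0.2713]
ee_rot: [0.137, 0.991, -0.002, 0.001]
ft_force: [-1.7, -1.4, 0.3]
finger_gap: 0.0856
grip_force: 0.0
```

```bash
cat >> h.py <<'E'
def wrist(c,s,P):
    "project world points Nx3 to wrist pixels"
    R=Ro.from_quat(s["ee_rot"]).as_matrix(); M=np.array(c["mount"]); K=np.array(c["K"])
    q=(P-s["position"])@R; q=(q-M[:3,3])@M[:3,:3]
    th=np.arctan2(np.hypot(q[...,0],q[...,1]),q[...,2]); ph=np.arctan2(q[...,1],q[...,0])
    return K[0,0]*th*np.cos(ph)+K[0,2], K[1,1]*th*np.sin(ph)+K[1,2]
def ortho(c,s,cx,cy,z,half=.03,mm=.15):
    "top-down picture on plane z: up = +x, right = -y"
    n=int(2*half*1000/mm); j,i=np.meshgrid(np.arange(n),np.arange(n))
    P=np.stack([cx+half-i*mm/1000,cy+half-j*mm/1000,np.full(i.shape,z)],-1)
    u,v=wrist(c,s,P); return cv2.remap(c["frame"],u.astype(np.float32),v.astype(np.float32),cv2.INTER_LINEAR),P
E
python3 - <<'E'
from h import *
s=manip.read_state(); c=cam("wrist"); np.savez("w1.npz",**{k:np.array(v) for k,v in c.items()})
print(s["position"],yawnow(s))
im,P=ortho(c,s,.622,.111,.154); im2,P2=ortho(c,s,.622,.111,.132)
hsv=cv2.cvtColor(im,cv2.COLOR_RGB2HSV).astype(int); g=((hsv[...,0]>8)&(hsv[...,0]<35)&(hsv[...,1]>110)&(hsv[...,2]>90)).astype(np.uint8)
cs,_=cv2.findContours(g,cv2.RETR_EXTERNAL,cv2.CHAIN_APPROX_NONE); k=max(cs,key=cv2.contourArea); r=cv2.minAreaRect(k); print(r, P[int(r[0][1]),int(r[0][0])])
save("w1.png",np.hstack([im,im2]))
E
```

```text
[0.62610759 0.10253909 0.27126034] 74.28
((184.48204040527344, 224.29681396484375), (151.9196319580078, 159.01815795898438), 15.802515029907227) [0.6184 0.1134 0.154 ]
```

View pics/w1.png

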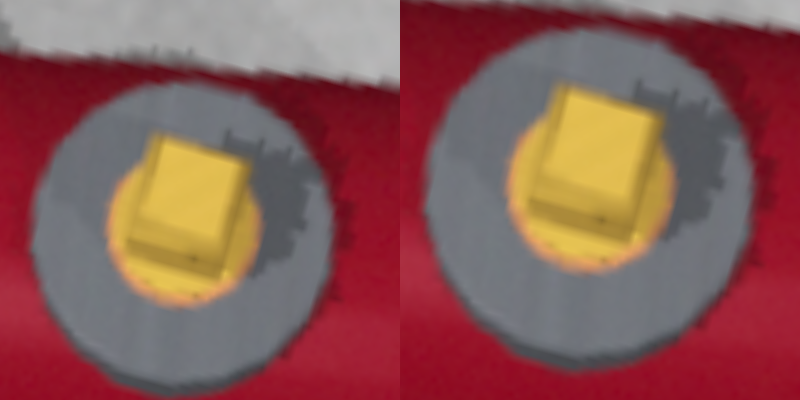

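The left half is rectified at the plug's top plane: the brass top face runs (163,140)–(245,162)–(222,240)–(143,212). The right half is rectified at the boss plane, with the boss centre near (187,193) in that half. That puts the plug at about (0.6235, 0.1123), with its faces at yaw −15°/75°. Next I go above the key.

Emit:
step_arm(
  commands="0 0 27 -13 -106 18 1;0 0 27 -13 -106 18 1;0 0 27 -13 -106 18 1;0 0 27 -13 -106 18 1;0 0 27 -13 -106 18 1",
)

```text
time_s: 2.28
position: [0.607, 0.0035, 0.2531]
ee_rot: [0.364, 0.932, -0.0, -0.0]
ft_force: [0.2, 1.5, 0.3]
finger_gap: 0.0853
grip_force: 0.0
```

Emit:
step_arm(
  commands="0 0 27 -60 -89 18 1;0 0 27 -60 -89 18 1;0 0 27 -60 -89 18 1;0 0 27 -60 -89 18 1;0 0 27 -60 -89 18 1",
)

```text
time_s: 2.7
position: [0.5921, -0.1015, 0.2351]
ee_rot: [0.569, 0.822, -0.0, -0.0]
ft_force: [1.0, -0.4, -0.4]
finger_gap: 0.0856
grip_force: 0.0
```

Emit:
step_arm(
  commands="0 0 27 -93 -52 18 1;0 0 27 -93 -52 18 1;0 0 27 -93 -52 18 1;0 0 27 -93 -52 18 1;0 0 27 -93 -52 18 1",
)

```text
time_s: 3.12
position: [0.5769, -0.2062, 0.2169]
ee_rot: [0.744, 0.668, -0.0, -0.0]
ft_force: [0.7, 1.1, 0.3]
finger_gap: 0.0854
grip_force: 0.0
```

Emit:
step_arm(
  commands="0 0 26.5 -107 -4 18 1;0 0 26.5 -107 -4 18 1;0 0 26.5 -107 -4 18 1;0 0 26.5 -107 -4 18 1;0 0 26.5 -107 -4 18 1",
)

```text
time_s: 3.53
position: [0.5618, -0.3118, 0.1987]
ee_rot: [0.877, 0.481, -0.0, -0.0]
ft_force: [0.2, -0.1, -1.2]
finger_gap: 0.0853
grip_force: 0.0
```

```bash
python3 - <<'E'
from h import *
s=manip.read_state(); c=cam("wrist"); np.savez("w2.npz",**{k:np.array(v) for k,v in c.items()})
im,P=ortho(c,s,.5605,-.3205,.107,half=.06,mm=.3)
hsv=cv2.cvtColor(im,cv2.COLOR_RGB2HSV).astype(int); g=((hsv[...,0]>100)&(hsv[...,0]<130)&(hsv[...,1]>120)).astype(np.uint8)
cs,_=cv2.findContours(g,cv2.RETR_EXTERNAL,cv2.CHAIN_APPROX_NONE); k=max(cs,key=cv2.contourArea); r=cv2.minAreaRect(k); print(r, P[int(r[0][1]),int(r[0][0])])
im2,P=ortho(c,s,.5605,-.3205,.035,half=.06,mm=.3)
save("w2.png",np.hstack([im,im2]))
print(s["position"]); goal(.5605,-.3205,.106,-33.1)
E
```

```text
((196.7347869873047, 193.4058380126953), (244.64285278320312, 39.14576721191406), 33.88265609741211) [ 0.5626 -0.3193  0.107 ]
[ 0.56183077 -0.31176888  0.19865003]
turn [-0.05 -0.04  0.97] shift [-9.6  3.7 92.8] yaw now -32.13 q7 0.176 t 3.5833
```

View pics/w2.png

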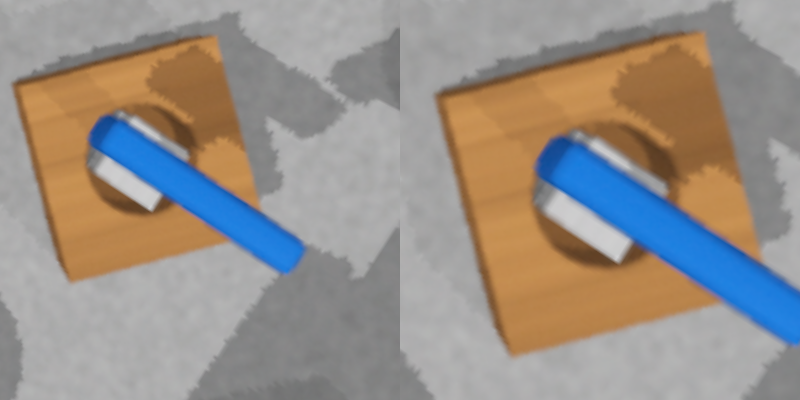

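The left half, at the bar's plane, shows the blue bar from (100,130) to (290,258), tilted 33.9°. The right half, at the stand's top plane, shows the stand centre near (208,194). That puts the key at about (0.5613, −0.3207), upright, and the stand at (0.5623, −0.3225).

```bash
python3 -c "
from h import *
goal(.5613,-.3207,.084,-33.6)"
```

```text
turn [-0.05 -0.04  1.47] shift [ -9.4   4.5 114.8] yaw now -32.13 q7 0.176 t 3.5833
```

Emit:
step_arm(
  commands="0 0 1.5 -9.5 4.5 40 1;0 0 1.5 -9.5 4.5 75 1;0 0 1.5 -9.5 4.5 105 1;0 0 1.5 -9.5 4.5 115 1;0 0 1.5 -9.5 4.5 115 1",
)

```text
time_s: 4.0
position: [0.5598, -0.3198, 0.0818]
ee_rot: [0.882, 0.472, -0.001, -0.002]
ft_force: [-1.1, -0.5, -0.1]
finger_gap: 0.0857
grip_force: 0.0
```

Emit:
step_arm(
  commands="0 0 0 0 0 0 0;0 0 0 0 0 0 0;0 0 0 0 0 0 0;0 0 0 0 0 0 0;0 0 0 0 0 0 0",
  newtons=60,
)

```text
time_s: 4.42
position: [0.5601, -0.3237, 0.0855]
ee_rot: [0.884, 0.468, 0.001, 0.001]
ft_force: [-0.3, 0.0, 0.1]
finger_gap: 0.0258
grip_force: 0.0
```

Emit:
step_arm(
  commands="0 0 0 0 0 0 0;0 0 0 0 0 0 0;0 0 0 0 0 0 0;0 0 0 0 0 0 0;0 0 0 0 0 0 0",
)

```text
time_s: 4.83
position: [0.56, -0.3237, 0.085]
ee_rot: [0.884, 0.468, 0.0, 0.0]
ft_force: [0.2, -0.6, 6.6]
finger_gap: 0.0113
grip_force: 59.4
```

Emit:
step_arm(
  commands="0 0 0 0 0 -15 0;0 0 0 0 0 -50 0;0 0 0 0 0 -90 0;0 0 0 0 0 -130 0;0 0 0 0 0 -160 0",
)

```text
time_s: 5.25
position: [0.5592, -0.3241, 0.2483]
ee_rot: [0.884, 0.467, 0.0, 0.001]
ft_force: [2.3, -0.6, -1.8]
finger_gap: 0.0112
grip_force: 59.4
```

Emit:
step_arm(
  commands="0 0 0 0 0 -15 0;0 0 0 0 0 -15 0",
)

```text
time_s: 5.42
position: [0.5602, -0.3248, 0.2641]
ee_rot: [0.884, 0.467, 0.002, 0.002]
ft_force: [0.0, 0.7, -1.8]
finger_gap: 0.0112
grip_force: 59.6
```

```bash
python3 - <<'E'
from h import *
s=manip.read_state(); c=cam("wrist"); np.savez("w3.npz",**{k:np.array(v) for k,v in c.items()})
print(s["position"],s["ft_force"],s["ft_torque"]); save("w3.png",c["frame"]); goal(.6235,.1123,.26,75)
t=cam("top"); save("t3.png",t["frame"]); q=cam("scene")
np.savez("t3.npz",**{k:np.array(v) for k,v in t.items()}); np.savez("s3.npz",**{k:np.array(v) for k,v in q.items()})
z=q["frame"]; save("v3.png",np.vstack([c["frame"][100:400,:600],cv2.resize(z[80:220,150:430],(600,300))]))
E
```

```text
[ 0.56023747 -0.32479288  0.26407009] [ 0.0076149   0.66750357 -1.79980819] [-0.07687548 -0.03918903 -0.03264882]
turn [   0.14    0.12 -109.25] shift [ 396.6 -192.9    1.1] yaw now -34.25 q7 0.14 t 5.4667
```

View pics/v3.png

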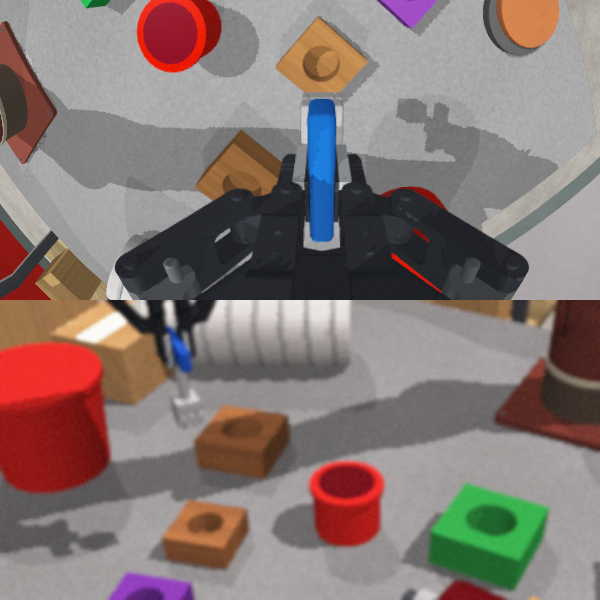

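The upper half is the wrist view: the bar is between the fingers, with ends near full-frame pixels (321,198) and (322,340), and the steel foot is visible beneath. The lower half, from the scene camera, shows the key lifted and upright with the stand empty. Next I'll work out the key's offset in the tool frame.

```bash
cat > off.py <<'E'
from h import *
import sys
c=dict(np.load(sys.argv[1])); f=c["frame"]; hsv=cv2.cvtColor(f,cv2.COLOR_RGB2HSV).astype(int); M=c["mount"]; K=c["K"]
b=(hsv[...,0]>100)&(hsv[...,0]<130)&(hsv[...,1]>110)&(hsv[...,2]>60)
b[:, :290]=0;b[:,350:]=0
def ray(u,v,z):
    d=np.array([u-K[0,2],v-K[1,2]]); r=np.hypot(*d); th=r/K[0,0]; q=np.array([*(d/r*np.sin(th)),np.cos(th)]); w=M[:3,:3]@q; o=M[:3,3]; return (o+w*(z-o[2])/w[2])*1000
vv,uu=np.nonzero(b); print("blue rows",vv.min(),vv.max(),"cols",uu.min(),uu.max(), "V rows",[int(hsv[r,321,2]) for r in range(vv.min()-2,vv.min()+12)])
rows=np.arange(vv.min(),vv.max(),15)
for r in rows: 
    cc=np.nonzero(b[r])[0]
    if len(cc): print(r,cc.min(),cc.max(),ray(cc.mean(),r,-.0215).round(1))
print("near end bottom(z=+.0025)",ray(321,vv.min(),.0025).round(1),"top",ray(321,vv.min()+8,-.0215).round(1),"far",ray(321,vv.max(),-.0215).round(1))
E
python3 off.py w3.npz
python3 - <<'E'
from h import *
# foot from scene/top depth
for n in("t3.npz","s3.npz"):
    c=dict(np.load(n)); P=pts(c); d=np.hypot(P[...,0]-.56,P[...,1]+.325); hsv=cv2.cvtColor(c["frame"],cv2.COLOR_RGB2HSV)
    m=(d<.03)&(P[...,2]>.17)&(P[...,2]<.225); p=P[m]; print(n,len(p),p.mean(0) if len(p) else "", p.min(0) if len(p) else "")
E
```

```text
blue rows 199 341 cols 307 335 V rows [151, 157, 144, 147, 147, 148, 148, 149, 150, 150, 151, 152, 152, 153]
199 314 329 [ 43.5  -0.  -21.5]
214 308 334 [ 37.3  -0.2 -21.5]
229 308 335 [ 30.7  -0.  -21.5]
244 308 335 [ 23.9  -0.  -21.5]
259 307 335 [ 16.8  -0.2 -21.5]
274 308 334 [  9.2  -0.2 -21.5]
289 309 334 [  1.2   0.  -21.5]
304 310 333 [ -7.5   0.  -21.5]
319 309 334 [-16.8   0.1 -21.5]
334 310 332 [-26.9  -0.2 -21.5]
near end bottom(z=+.0025) [35.4 -0.3  2.5] top [ 40.2  -0.2 -21.5] far [-32.   -0.2 -21.5]
t3.npz 155 [ 0.55841118 -0.31303371  0.20812982] [ 0.54333497 -0.32486358  0.1844475 ]
s3.npz 213 [ 0.56634125 -0.31444     0.20460263] [ 0.54366878 -0.33812475  0.18439134]
```

Emit:
step_arm(
  commands="0 0 -27.3 99.5 -48 0 0;0 0 -27.3 99.5 -48 0 0;0 0 -27.3 99.5 -48 0 0;0 0 -27.3 99.5 -48 0 0;0 0 -27.3 99.5 -48 0 0",
)

```text
time_s: 5.98
position: [0.5759, -0.211, 0.2575]
ee_rot: [0.745, 0.667, -0.001, -0.001]
ft_force: [-1.0, -1.2, -1.8]
finger_gap: 0.0113
grip_force: 59.6
```

Emit:
step_arm(
  commands="0 0 -27.3 110.5 3 0 0;0 0 -27.3 110.5 3 0 0;0 0 -27.3 110.5 3 0 0;0 0 -27.3 110.5 3 0 0;0 0 -27.3 110.5 3 0 0",
)

```text
time_s: 6.4
position: [0.5918, -0.1035, 0.2579]
ee_rot: [0.569, 0.822, -0.001, -0.001]
ft_force: [-0.0, -1.5, -3.3]
finger_gap: 0.0113
grip_force: 59.6
```

Emit:
step_arm(
  commands="0 0 -27.3 96.5 53.5 0 0;0 0 -27.3 96.5 53.5 0 0;0 0 -27.3 96.5 53.5 0 0;0 0 -27.3 96.5 53.5 0 0;0 0 -27.3 96.5 53.5 0 0",
)

```text
time_s: 6.82
position: [0.6084, 0.0042, 0.2581]
ee_rot: [0.361, 0.932, -0.001, -0.001]
ft_force: [-0.6, -1.8, -2.0]
finger_gap: 0.0108
grip_force: 59.6
```

Emit:
step_arm(
  commands="0 0 -27.3 61.5 92 0 0;0 0 -27.3 61.5 92 0 0;0 0 -27.3 61.5 92 0 0;0 0 -27.3 61.5 92 0 0;0 0 -27.3 61.5 92 0 0",
)

```text
time_s: 7.23
position: [0.6253, 0.1127, 0.2582]
ee_rot: [0.132, 0.991, -0.001, -0.001]
ft_force: [0.0, -2.5, -2.6]
finger_gap: 0.0113
grip_force: 59.6
```

```bash
python3 - <<'E'
from h import *
s=manip.read_state(); c=cam("wrist"); print(s["position"],s["ft_force"],s["ft_torque"]); goal(.6259,.1117,.236,75)
np.savez("s4.npz",**{k:np.array(v) for k,v in cam("scene").items()}); np.savez("t4.npz",**{k:np.array(v) for k,v in cam("top").items()})
for n in("s4.npz","t4.npz"):
    c=dict(np.load(n)); P=pts(c); d=np.hypot(P[...,0]-.6235,P[...,1]-.1123)
    m=(d<.021)&(P[...,2]>.18)&(P[...,2]<.21); p=P[m]; print(len(p),p.mean(0).round(4),p.min(0).round(4),p.max(0).round(4))
c=dict(np.load("s4.npz")); save("v4.png",cv2.resize(c["frame"][130:270,320:480],(800,600)))
E
```

```text
[0.62526722 0.11274074 0.25820648] [ 0.03013763 -2.51814016 -2.64456989] [-0.05781914  0.04369365 -0.02025274]
turn [-0.13 -0.02 -0.65] shift [-0.3  1.  22.6] yaw now 74.35 q7 1.174 t 7.2833
217 [0.6326 0.1141 0.1969] [0.6132 0.0954 0.1826] [0.6402 0.1284 0.2099]
30 [0.6113 0.1073 0.1991] [0.6071 0.0987 0.1831] [0.6164 0.124  0.2099]
```

View pics/v4.png

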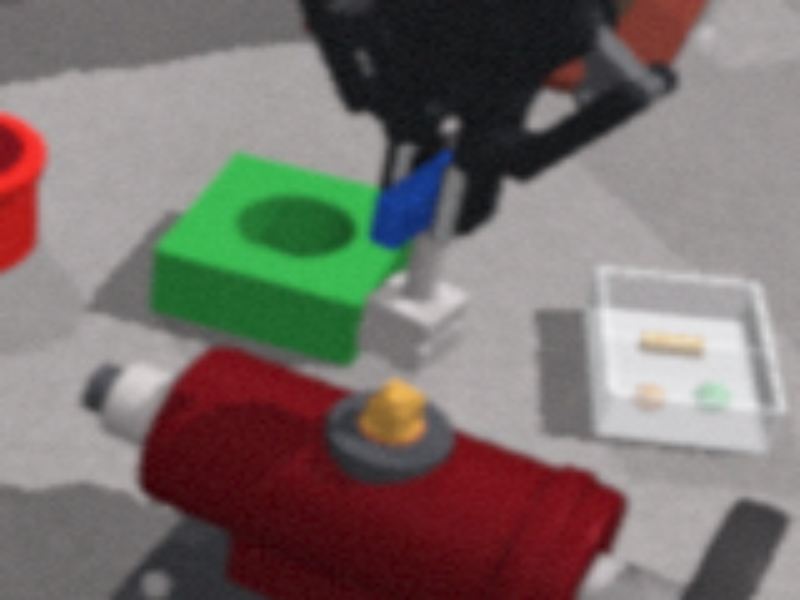

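The scene crop shows the key's foot hanging just above the plug: foot top face near (418,295), foot bottom corner (415,365), plug top (397,385). I'll compare predicted and seen pixels to check the sideways offset.

```bash
python3 - <<'E'
from h import *
c=dict(np.load("s4.npz"));K,R,t=c["K"],c["R"],c["t"]
def pr(p):
    q=R@np.array(p)+t; q=K@q; return (q[:2]/q[2])
s=manip.read_state(); T=Ro.from_quat(s["ee_rot"]).as_matrix(); k=np.array(s["position"])+T@np.array([.0025,0,.0775]); print("key",k)
sc=lambda p:((p-[320,130])*[5,600/140]).round(1)
print("foot top c",sc(pr(k+[0,0,.03])))
for a,b in((1,1),(1,-1),(-1,-1),(-1,1)):
  for h in(0,.03): print(a,b,h,sc(pr(k+T@np.array([a*.0138,b*.0138,-h]))))
p=np.array([.6235,.1123,.154]); print("plug top",sc(pr(p)))
for a,b in((1,1),(1,-1),(-1,-1),(-1,1)): print(sc(pr(p+T@np.array([a*.006,b*.006,0]))))
print("boss l/r",sc(pr([.6235-.482*.025/1,.1123+.876*.025,.132])),sc(pr([.6235+.482*.025,.1123-.876*.025,.132])))
f=c["frame"]; h=cv2.cvtColor(f,cv2.COLOR_RGB2HSV).astype(int)
m=np.zeros(h.shape[:2],bool); m[185:222,388:418]=1
w=m&(h[...,1]<45)&(h[...,2]>150)
vv,uu=np.nonzero(w); print("foot px", len(uu), sc(np.array([uu.min(),vv.min()])),sc(np.array([uu.max(),vv.max()])))
g=m.copy(); g[:]=0; g[210:240,380:420]=1; g&=(h[...,0]>8)&(h[...,0]<35)&(h[...,1]>120); vv,uu=np.nonzero(g); print("plug px",sc(np.array([uu.min(),vv.min()])),sc(np.array([uu.max(),vv.max()])))
E
```

```text
key [0.62301363 0.11055708 0.18163131]
foot top c [413.2 292.6]
1 1 0 [453.9 344.4]
1 1 0.03 [467.2 292.4]
1 -1 0 [392.6 314.7]
1 -1 0.03 [403.8 262.9]
-1 -1 0 [349.2 345. ]
-1 -1 0.03 [359.4 293. ]
-1 1 0 [411.  376.1]
-1 1 0.03 [423.2 323.8]
plug top [395.4 392.1]
[417.6 391.9]
[391.6 378.7]
[373.2 392.2]
[399.3 405.6]
boss l/r [451.8 426.4] [323.4 426.7]
foot px 501 [340.  235.7] [485. 390.]
plug px [360.  381.4] [420.  441.4]
```

Emit:
step_arm(
  commands="0 0 -0.6 0 0 10 0;0 0 -0.6 0 0 17 0;0 0 -0.6 0 0 17 0",
)

```text
time_s: 7.63
position: [0.6242, 0.1126, 0.24]
ee_rot: [0.127, 0.992, -0.001, -0.001]
ft_force: [0.0, 0.7, -2.4]
finger_gap: 0.0111
grip_force: 59.6
```

```bash
python3 - <<'E'
from h import *
L=[]
for i in range(4):
    s=manip.read_state(); L.append(np.r_[s["position"],yawnow(s),s["ft_force"],s["ft_torque"]]); cam("wrist")
print(np.round(L,4)); goal(.6259,.1117,.236,75)
E
```

```text
[[ 6.2420e-01  1.1260e-01  2.4000e-01  7.5390e+01  4.9000e-02  7.3880e-01
  -2.4244e+00 -9.7000e-03  6.0000e-04 -8.1000e-03]
 [ 6.2440e-01  1.1290e-01  2.4080e-01  7.5430e+01 -6.7170e-01  1.7280e-01
  -1.6449e+00  3.2000e-03  7.3000e-03  4.8000e-02]
 [ 6.2480e-01  1.1320e-01  2.4160e-01  7.5470e+01  4.1610e-01 -2.6310e-01
  -1.3171e+00  2.4000e-02 -4.2100e-02 -1.5800e-02]
 [ 6.2510e-01  1.1340e-01  2.4210e-01  7.5500e+01  1.3650e-01  1.0471e+00
  -1.4578e+00 -4.3300e-02  3.3800e-02  4.5700e-02]]
turn [0.   0.01 0.52] shift [-1.1 -1.6  6.4] yaw now 75.52 q7 1.194 t 7.8333
```

Emit:
step_arm(
  commands="0 0 0 -1 -1.5 4 0;0 0 0 -1 -1.5 8 0;0 0 0 -1 -1.5 11 0;0 0 0 -1 -1.5 13 0",
)

```text
time_s: 8.17
position: [0.6256, 0.1119, 0.2286]
ee_rot: [0.126, 0.992, -0.0, -0.0]
ft_force: [-0.8, -0.4, -2.2]
finger_gap: 0.011
grip_force: 59.6
```

Emit:
step_arm(
  commands="0 0 0 0 0 2 0;0 0 0 0 0 4 0;0 0 0 0 0 5 0",
)

```text
time_s: 8.42
position: [0.6257, 0.1119, 0.224]
ee_rot: [0.126, 0.992, -0.0, -0.0]
ft_force: [-0.2, 1.0, -2.5]
finger_gap: 0.0112
grip_force: 59.6
```

Emit:
step_arm(
  commands="0 0 0 0 0 2 0;0 0 0 0 0 4 0;0 0 0 0 0 4 0",
)

```text
time_s: 8.67
position: [0.6256, 0.1119, 0.2199]
ee_rot: [0.126, 0.992, -0.0, -0.0]
ft_force: [-0.1, -0.1, -1.8]
finger_gap: 0.0112
grip_force: 59.7
```

```bash
python3 -c "
from h import *
s=manip.read_state();print(s['position'],s['ft_force'],s['ft_torque'],yawnow(s))"
```

```text
[0.62563425 0.11194915 0.21986909] [-0.14293407 -0.11406894 -1.84756732] [-0.02884139 -0.00122142 -0.00654297] 75.57
```

Emit:
step_arm(
  commands="0 0 0 0 0 1 0;0 0 0 0 0 2 0;0 0 0 0 0 2 0",
)

```text
time_s: 8.92
position: [0.6257, 0.1119, 0.2182]
ee_rot: [0.126, 0.992, -0.0, -0.0]
ft_force: [0.4, 0.6, -1.7]
finger_gap: 0.0115
grip_force: 59.7
```

The key slid over the plug without contact force. I'll turn clockwise in 25° steps about the key's axis, about 2.5 mm from the TCP, and watch the torque.

Emit:
step_arm(
  commands="0 0 5 0 -0.2 0.2 0;0 0 10 0 -0.4 0.4 0;0 0 15 0.1 -0.6 0.6 0;0 0 20 0.2 -0.9 0.8 0;0 0 25 0.2 -1.1 1 0",
)

```text
time_s: 9.33
position: [0.6254, 0.1107, 0.2178]
ee_rot: [0.339, 0.941, 0.0, 0.0]
ft_force: [-1.7, -1.0, 1.8]
finger_gap: 0.0111
grip_force: 60.2
```

```bash
cat > r.py <<'E'
from h import *
for i in range(2):
    s=manip.read_state();print(s['position'].round(4),s['ft_force'].round(2),s['ft_torque'].round(3),yawnow(s),s['qpos'][6].round(3),s['time_s']); i or manip.read_camera("wrist")
E
python3 r.py
```

```text
[0.6254 0.1107 0.2178] [-1.69 -1.    1.81] [-0.198  0.477  0.006] 50.32 0.786 9.3333
[0.6254 0.1107 0.2177] [-1.14 -1.33  0.4 ] [-0.158  0.319  0.009] 49.96 0.78 9.3833
```

Emit:
step_arm(
  commands="0 0 5 0 -0.2 0 0;0 0 10 0 -0.4 0.1 0;0 0 15 0.1 -0.6 0.1 0;0 0 20 0.2 -0.9 0.2 0;0 0 25 0.2 -1.1 0.2 0",
)

```text
time_s: 9.8
position: [0.6246, 0.1102, 0.2175]
ee_rot: [0.534, 0.846, 0.0, 0.0]
ft_force: [-0.7, -0.3, 0.5]
finger_gap: 0.0109
grip_force: 60.1
```

```bash
python3 r.py
```

```text
[0.6246 0.1102 0.2175] [-0.68 -0.33  0.5 ] [-0.076  0.307  0.098] 25.46 0.376 9.8
[0.6246 0.1102 0.2175] [-1.39 -0.51  0.61] [-0.108  0.295  0.003] 25.09 0.37 9.85
```

Emit:
step_arm(
  commands="0 0 5 0 -0.2 0 0;0 0 10 0 -0.4 0.1 0;0 0 15 0.1 -0.6 0.1 0;0 0 20 0.2 -0.9 0.2 0;0 0 25 0.2 -1.1 0.2 0",
)

```text
time_s: 10.27
position: [0.6236, 0.11, 0.2173]
ee_rot: [0.704, 0.711, 0.0, 0.0]
ft_force: [-0.6, -0.5, 0.2]
finger_gap: 0.0115
grip_force: 60.0
```

```bash
python3 r.py
```

```text
[0.6236 0.11   0.2173] [-0.64 -0.46  0.16] [-0.064  0.115  0.07 ] 0.57 -0.033 10.2667
[0.6236 0.1101 0.2172] [-0.16 -0.41  0.92] [-0.161  0.111  0.001] 0.2 -0.039 10.3167
```

Emit:
step_arm(
  commands="0 0 6 0 -0.3 0 0;0 0 12 0.1 -0.5 0.1 0;0 0 18 0.1 -0.8 0.2 0;0 0 24 0.2 -1 0.2 0;0 0 24 0.2 -1 0.2 0",
)

```text
time_s: 10.73
position: [0.6226, 0.1103, 0.217]
ee_rot: [0.836, 0.549, 0.0, 0.0]
ft_force: [-0.9, -0.6, 1.2]
finger_gap: 0.0111
grip_force: 60.1
```

```bash
python3 r.py
```

```text
[0.6226 0.1103 0.217 ] [-0.85 -0.58  1.2 ] [-0.057  0.156  0.115] -23.41 -0.423 10.7333
[0.6226 0.1103 0.217 ] [-0.56  0.17  2.57] [-0.011  0.087  0.09 ] -23.1 -0.418 10.7833
```

Emit:
step_arm(
  commands="0 0 5 0 -0.2 0 0;0 0 10 0 -0.4 0.1 0;0 0 12 0.1 -0.5 0.1 0;0 0 12 0.1 -0.5 0.1 0",
)

```text
time_s: 11.12
position: [0.6222, 0.1106, 0.2168]
ee_rot: [0.888, 0.461, 0.0, 0.0]
ft_force: [-0.0, 0.1, 2.1]
finger_gap: 0.0112
grip_force: 60.2
```

```bash
python3 r.py
```

```text
[0.6222 0.1106 0.2168] [-0.02  0.15  2.15] [-0.02   0.116  0.267] -35.15 -0.613 11.1167
[0.6222 0.1106 0.2169] [0.19 0.68 1.15] [0.005 0.086 0.255] -35.07 -0.611 11.1667
```

```bash
python3 -c "
from h import *
L=[]
for i in range(8):
    s=manip.read_state();L.append(s['ft_torque'][2]);manip.read_camera('wrist')
print(np.round(L,3),np.mean(L),yawnow(s))"
```

```text
[0.255 0.206 0.261 0.29  0.304 0.273 0.302 0.323] 0.2769086972440513 -35.35
```

Emit:
step_arm(
  commands="0 0 2 0 -0.1 0 0;0 0 4 0 -0.2 0 0;0 0 6 0 -0.3 0 0;0 0 6 0 -0.3 0 0",
)

```text
time_s: 11.9
position: [0.6219, 0.1107, 0.2168]
ee_rot: [0.912, 0.411, 0.0, 0.0]
ft_force: [-1.1, 0.3, 3.8]
finger_gap: 0.0108
grip_force: 60.5
```

```bash
python3 -c "
from h import *
L=[]
for i in range(8):
    s=manip.read_state();L.append(s['ft_torque'][2]);manip.read_camera('wrist')
print(np.round(L,3),np.mean(L),yawnow(s),s['ft_force'],s['position'])"
```

```text
[0.261 0.255 0.262 0.241 0.268 0.364 0.387 0.269] 0.28848840049622426 -41.4 [-0.25312373  0.92027363  4.51686597] [0.62185139 0.11060379 0.21675006]
```

Emit:
step_arm(
  commands="0 0 2 0 -0.1 0 0;0 0 4 0 -0.2 0 0;0 0 4 0 -0.2 0 0",
)

```text
time_s: 12.55
position: [0.6217, 0.1108, 0.2167]
ee_rot: [0.926, 0.379, 0.0, 0.0]
ft_force: [1.0, 0.3, 4.2]
finger_gap: 0.0108
grip_force: 60.6
```

```bash
python3 -c "
from h import *
L=[]
for i in range(12):
    s=manip.read_state();L.append(s['ft_torque'][2]);manip.read_camera('wrist')
print(np.round(L,3),np.mean(L),yawnow(s),s['ft_force'],s['position'])"
```

```text
[0.394 0.356 0.371 0.389 0.34  0.338 0.311 0.343 0.395 0.408 0.36  0.38 ] 0.36544849005970487 -45.42 [0.80935125 1.78427261 4.57947385] [0.62165422 0.11071296 0.21670005]
```

Torque averages 0.365 N m, so the plug is snug. I'll back off about 6.5° for the springback and half the play, then lift.

Emit:
step_arm(
  commands="0 0 -3 0 0.1 0 0;0 0 -6.5 0 0.3 0 0;0 0 -6.5 0 0.3 0 0",
)

```text
time_s: 13.4
position: [0.6218, 0.1104, 0.2164]
ee_rot: [0.902, 0.432, 0.0, -0.0]
ft_force: [1.5, 0.0, 1.2]
finger_gap: 0.011
grip_force: 60.1
```

```bash
python3 r.py
```

```text
[0.6218 0.1104 0.2164] [1.45 0.03 1.17] [ 0.314 -0.662  0.073] -38.79 -0.671 13.4
[0.6218 0.1105 0.2164] [3.16 0.67 1.32] [ 0.29  -0.656  0.068] -39.0 -0.674 13.45
```

Emit:
step_arm(
  commands="0 0 0 0 0 -4 0;0 0 0 0 0 -9 0;0 0 0 0 0 -15 0;0 0 0 0 0 -25 0;0 0 0 0 0 -43 0",
)

```text
time_s: 13.87
position: [0.6205, 0.1102, 0.2591]
ee_rot: [0.903, 0.431, -0.002, -0.0]
ft_force: [0.3, -0.3, -2.5]
finger_gap: 0.0106
grip_force: 59.6
```

```bash
python3 r.py; python3 - <<'E'
from h import *
c=cam("wrist"); np.savez("w5.npz",**{k:np.array(v) for k,v in c.items()})
c=cam("scene"); save("v5.png",cv2.resize(c["frame"][110:270,180:480],(750,400)))
goal(.5623,-.3225,.262,-34)
E
python3 off.py w5.npz | tail -1
```

```text
[0.6205 0.1102 0.2591] [ 0.31 -0.28 -2.53] [-0.013  0.017 -0.032] -38.98 -0.692 13.8667
[0.6223 0.1101 0.2638] [ 1.49 -0.5   2.14] [-0.054 -0.124  0.047] -38.99 -0.692 13.9167
turn [ 0.07 -0.08 -4.97] shift [-374.   225.5   -1.1] yaw now -38.97 q7 -0.691 t 14.0167
near end bottom(z=+.0025) [35.4 -0.3  2.5] top [ 40.2  -0.2 -21.5] far [-32.   -0.2 -21.5]
```

View pics/v5.png

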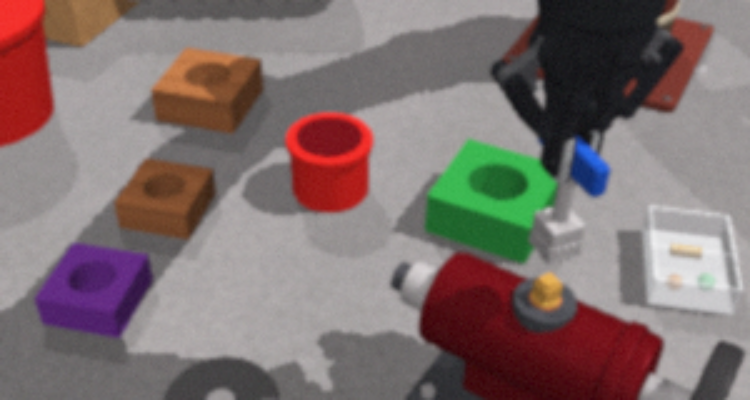

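The key is off the plug, held unchanged, with its foot at (558,232) in the crop. The plug at (548,290) and the stand at (165,190) look normal, so I'll return to the stand.

Emit:
step_arm(
  commands="0 0 0 -125.5 75 0 0;0 0 0 -125.5 75 0 0;0 0 0 -125.5 75 0 0;0 0 0 -125.5 75 0 0;0 0 0 -125.5 75 0 0",
)

```text
time_s: 14.43
position: [0.5993, -0.0419, 0.2598]
ee_rot: [0.904, 0.427, -0.001, 0.001]
ft_force: [0.1, 0.0, -2.2]
finger_gap: 0.0111
grip_force: 59.6
```

Emit:
step_arm(
  commands="0 0 0 -125.5 75 0 0;0 0 0 -125.5 75 0 0;0 0 0 -125.5 75 0 0;0 0 0 -125.5 75 0 0;0 0 0 -125.5 75 0 0",
)

```text
time_s: 14.85
position: [0.5779, -0.186, 0.2597]
ee_rot: [0.904, 0.427, -0.001, 0.001]
ft_force: [0.8, -1.1, -1.3]
finger_gap: 0.0114
grip_force: 59.6
```

Emit:
step_arm(
  commands="0 0 -5 -125.5 75 0 0;0 0 -5 -125.5 75 0 0;0 0 -5 -125.5 75 0 0;0 0 -5 -125.5 75 0 0;0 0 -5 -125.5 75 0 0",
)

```text
time_s: 15.27
position: [0.5568, -0.3298, 0.2593]
ee_rot: [0.885, 0.466, -0.001, 0.001]
ft_force: [0.3, -0.2, -1.4]
finger_gap: 0.0111
grip_force: 59.7
```

Emit:
step_arm(
  commands="0 0 0 0 0 70 0;0 0 0 0 0 110 0;0 0 0 0 0 110 0;0 0 0 0 0 110 0;0 0 0 0 0 110 0",
)

```text
time_s: 15.68
position: [0.5598, -0.3226, 0.1487]
ee_rot: [0.883, 0.47, -0.001, -0.001]
ft_force: [0.0, -0.1, -0.8]
finger_gap: 0.0111
grip_force: 59.6
```

```bash
python3 r.py; python3 - <<'E'
from h import *
goal(.5606,-.3243,.086,-34.2); c=cam("wrist"); s=manip.read_state()
im,P=ortho(c,s,.5623,-.3225,.035,half=.06,mm=.3); save("v6.png",im)
E
```

```text
[ 0.5598 -0.3226  0.1487] [ 0.02 -0.14 -0.84] [-0.063 -0.029 -0.012] -33.91 0.191 15.6833
[ 0.5607 -0.3236  0.1507] [ 0.38 -0.59 -1.09] [-0.005 -0.018 -0.025] -33.91 0.191 15.7333
turn [0.01 0.02 0.29] shift [-0.6  0.3 64.7] yaw now -33.91 q7 0.191 t 15.7333
```

View pics/v6.png

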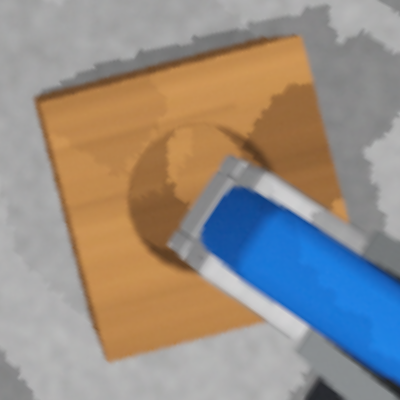

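The stand centre is at (203,197), i.e. about (0.563, −0.3235). The shift needed is about −0.7 mm and +1.2 mm, then down.

Emit:
step_arm(
  commands="0 0 0 -0.7 1.2 15 0;0 0 0 -0.7 1.2 30 0;0 0 0 -0.7 1.2 40 0;0 0 0 -0.7 1.2 46 0;0 0 0 -0.7 1.2 46 0",
)

```text
time_s: 16.2
position: [0.56, -0.3243, 0.1017]
ee_rot: [0.883, 0.47, -0.001, -0.001]
ft_force: [-1.0, 0.3, -1.1]
finger_gap: 0.011
grip_force: 59.6
```

Emit:
step_arm(
  commands="0 0 0 0 0 5 0;0 0 0 0 0 10 0;0 0 0 0 0 15 0;0 0 0 0 0 17 0;0 0 0 0 0 17 0",
)

```text
time_s: 16.62
position: [0.5606, -0.3248, 0.0861]
ee_rot: [0.883, 0.47, -0.0, -0.0]
ft_force: [-0.1, -0.3, -1.1]
finger_gap: 0.0114
grip_force: 59.7
```

```bash
python3 r.py
```

```text
[ 0.5606 -0.3248  0.0861] [-0.06 -0.29 -1.15] [-0.011  0.004  0.057] -33.93 0.231 16.6167
[ 0.5608 -0.325   0.0865] [ 0.01 -0.16 -2.04] [-0.039 -0.04  -0.015] -33.93 0.231 16.6667
```

Emit:
step_arm(
  commands="0 0 0 0 0 1 0;0 0 0 0 0 2 0;0 0 0 0 0 2 0",
)

```text
time_s: 16.92
position: [0.5611, -0.3253, 0.0851]
ee_rot: [0.883, 0.47, 0.0, 0.0]
ft_force: [-0.6, -0.2, 1.5]
finger_gap: 0.0115
grip_force: 60.0
```

Emit:
step_arm(
  commands="0 0 0 0 0 0 0.25;0 0 0 0 0 0 0.4;0 0 0 0 0 0 0.6;0 0 0 0 0 0 0.8;0 0 0 0 0 0 0.8",
)

```text
time_s: 17.33
position: [0.5609, -0.325, 0.0847]
ee_rot: [0.883, 0.47, 0.0, 0.0]
ft_force: [0.0, 0.6, 0.2]
finger_gap: 0.0679
grip_force: 0.0
```

Emit:
step_arm(
  commands="0 0 0 0 0 0 0.8;0 0 0 0 0 0 0.8;0 0 0 0 0 -10 0.8;0 0 0 0 0 -30 0.8;0 0 0 0 0 -60 0.8",
)

```text
time_s: 17.75
position: [0.5597, -0.3242, 0.1438]
ee_rot: [0.883, 0.47, -0.001, -0.001]
ft_force: [0.5, 0.5, 0.5]
finger_gap: 0.0684
grip_force: 0.0
```

Emit:
step_arm(
  commands="0 0 0 0 0 -30 0.8;0 0 0 0 0 -60 0.8;0 0 0 0 0 -80 0.8;0 0 0 0 0 -80 0.8;0 0 0 0 0 -80 0.8",
)

```text
time_s: 18.17
position: [0.5613, -0.3256, 0.2265]
ee_rot: [0.883, 0.47, 0.001, 0.001]
ft_force: [-0.0, -0.2, -1.1]
finger_gap: 0.0682
grip_force: 0.0
```

```bash
python3 r.py; python3 - <<'E'
from h import *
c=cam("scene"); t=cam("top"); np.savez("top.npz",**{k:np.array(v) for k,v in t.items()}); np.savez("scene.npz",**{k:np.array(v) for k,v in c.items()})
save("v7.png",cv2.resize(c["frame"][90:270,180:480],(800,480)))
E
python3 m.py | grep -A1 blue
```

```text
[ 0.5613 -0.3256  0.2265] [-0.04 -0.16 -1.07] [-0.038  0.028 -0.004] -33.94 0.158 18.1667
[ 0.5608 -0.325   0.225 ] [0.32 0.49 0.13] [-0.005  0.032 -0.016] -33.93 0.158 18.2167
top blue 139 med [ 0.5607 -0.319   0.1071] min [ 0.522 -0.349  0.101] max [ 0.582 -0.09   0.934]
 axis [-0.057  0.254  0.965] ext -0.009 0.858
--
scene blue 124 med [ 0.5695 -0.3151  0.1073] min [ 0.543 -0.352  0.088] max [1.128 0.22  0.643]
 axis [0.594 0.578 0.559] ext -0.041 0.941
```

View pics/v7.png

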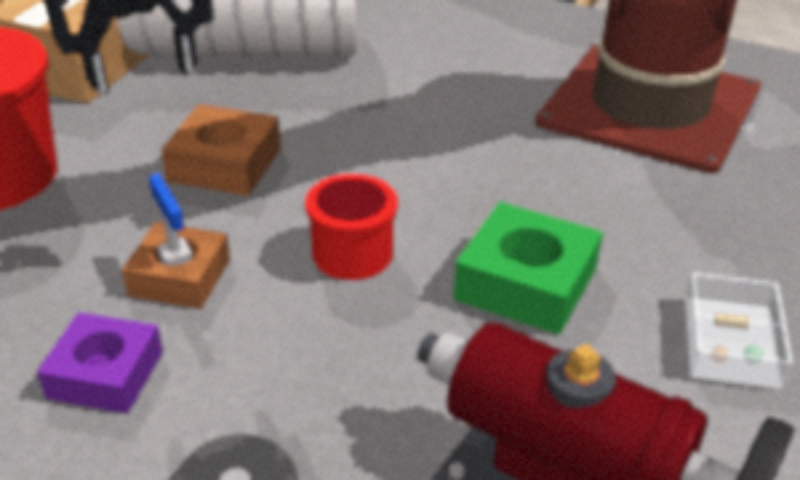

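The key stands upright in its stand (bar at (165,200), foot at (175,247)), the gripper is clear, and the tub, disc and parts box are where they were. I'm handing in.

```bash
python3 -c "
from cell import manip
print(manip.hand_in())"
```

```text
the job is handed in; nothing more can be done
None
```

The job is done and handed in: the plug was turned clockwise until snug at about 0.36 N m (averaged wrist reading), the key is back upright in its stand and released, and the tub, disc and parts box were not touched.

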